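# Square a foam board in the rail trimmer and clamp it

## Task

Get the long foam board ready to be trimmed: swing it round on the trimmer's bed until its long side is pressed firmly home, flush along the whole fence, then slide it along the fence until its end bears lightly against the blue stop, which is held by friction only and must not shift. Then push the free end of the raised rail down until its sprung strip is firmly pressed in on the board, and leave it clamped like that; do not dent the foam, and leave everything else on the table alone.

Things in the scene. Friction and masses are not known exactly. Their poses are not given: they have to be found in the camera images.
- trimmer: Desktop rail trimmer, a fixed grey base board 320 mm (its x) by 440 mm (its y) on feet; origin at the centre of its underside, on the table. x points across the bed to the fence, y along the fence, z up. The bed, the flat top on which the board lies, is 24 mm above the origin. Nothing else on the bed but the parts listed here.
- fence: Straight aluminium fence of the trimmer, rule on top, 8 mm high above the bed, 16 mm thick, 440 mm long, rigid. Its origin is on the bed at the middle of the face that the board goes against, 85 mm from the trimmer's origin in the trimmer's +x; axes as the trimmer's; the board lies at its -x side. Seat the board with a steady push of 6 to 8 N, held for half a second.
- stop: Blue length stop, a block riding on the fence, which shifts along the trimmer's y when pushed with more than about 12 N. Origin on the bed, where its face meets the fence; axes as the trimmer's. The face looks to +y, reaches 50 mm from the fence out over the bed (its -x) and 1 to 21 mm up. Block 24 mm thick (to -y), black thumb screw on top, 38 mm above the bed. It starts anywhere within 20 mm.
- stop_face (a point): Middle of the stop's face against which the board's end goes: 25 mm in front of the fence, 6 mm above the bed. Axes as the trimmer's. Bear on it with a steady 4 to 7 N, held for half a second.
- rail: Raised aluminium bar, 34 by 12 mm, origin on its hinge axis at the fence side (42 mm above the table; trimmer x = +140, y = -60 mm). Reaches 285 mm along its own -x towards the robot, over fence and board. Turns about its y, the trimmer's y; its axes match the trimmer's when flat. Stiff hinge, stays where left: 1 to 3 N down on its pad moves it. Below it a sprung black clamping strip gives 4 mm.
- rail_pad (a point): Middle of the top of the black press pad with orange patch (60 by 42 mm) at the rail's free end: in the rail's frame x = -262 mm, z = +16 mm. Push here, at the last with a steady 5 to 8 N. The strip meets the board when the pad is about 67 mm above the table and is fully pressed in, against a hard stop, at 58 mm. The board feels about twice the push.
- board: Loose foam board, white with green printed top, 90 (its x) by 300 (its y) by 10 mm, 0.1 kg; origin under its centre. Starts askew: -y end nearest fence and stop, +y end swung towards the robot. Its +x side goes to the fence, its -y end to the stop. The rail crosses it near the stop, its +y half is free above. Slides with under 1 N. Its edges dent above 10 N, its top above 25 N.
- board_stop_corner (a point): Corner of the board that goes into the corner of fence and stop: board x = +45 mm, y = -150 mm, half way up its 10 mm edge.
- board_free_corner (a point): The other end of the board's fence side: board x = +45 mm, y = +150 mm, half way up its edge. Pushed on its robot side 30 to 50 mm beyond its middle (towards this end), the board turns about its other end; pushed at the very tip, the other end swings back off the fence and must be pushed home again.
- piece: A piece cut before, green and white foam, 90 by 70 by 10 mm, lying on the bed beyond the rail; origin at the centre of its underside. Leave alone.
- spray: Clear hand spray bottle, 38 mm across, 136 mm tall; origin at the centre of its underside. Leave alone.
- mug: White mug, 80 mm across, 90 mm tall; origin at the centre of its underside. Leave alone.
- tape: Yellow roll of packing tape, 100 mm across, 48 mm tall; origin at the centre of its underside. Leave alone.
- carton: White carton of masks, 100 by 190 by 78 mm; origin at the centre of its underside. Leave alone.
- marker: Blue marker pen with a black cap, 135 mm long, lying; origin under its middle. Leave alone.

How it is judged:
On the way, in this order (a step that is already met when the one before it is completed fails the run):
1. The board is pressed home against the fence (over 3.5 N), both ends of its long side within 2 mm of it (contact force between board and fence above 3.5 N and x of each of board_stop_corner, board_free_corner in the frame of fence above -0.002 m), for 0.2 s.
2. The board's end bears on the stop (over 2 N), still within 2 mm of the fence at both ends (contact force between board and stop above 2 N and y of board_stop_corner in the frame of stop_face below 0.002 m and x of each of board_stop_corner, board_free_corner in the frame of fence above -0.002 m), for 0.2 s.
3. The rail is pressed down on the board (over 7 N) (contact force between board and rail above 7 N), for 0.2 s.
At the end, for the whole second after the job is handed in: The foam board lies still, both ends of its long side within 2 mm of the fence and its end within 2 mm of the stop; the rail lies down on it, its pad under 65 mm above the table, and still presses on it with more than 1.5 N; everything is let go (x of each of board_stop_corner, board_free_corner in the frame of fence above -0.002 m and y of board_stop_corner in the frame of stop_face below 0.002 m and z of rail_pad in the frame of trimmer below 0.065 m and contact force between board and rail above 1.5 N and linear speed of board below 0.01 m/s); the robot touches nothing.
It fails at once if the stop is shifted by more than 2 mm (distance of stop_face from where it was at the start of the episode above 0.002 m).
It fails at once if the foam is dented: more than 10 N between the board and the fence, the stop or the fingers, or more than 25 N between the board and the rail (contact force between board and fence above 10 N or contact force between board and stop above 10 N or contact force between board and the fingers above 10 N or contact force between board and rail above 25 N).
It fails at once if another thing on the table or the cut piece is moved by more than 20 mm (distance of any of piece, spray, mug, tape, carton, marker from where it was at the start of the episode above 0.02 m).
It also fails if it takes over 69 s, if anything falls off the work surface, if the arm or the gripper's body presses on something with over 40 N, if the wrist force passes 120 N, or if a joint passes its speed limit or range.

## Robot

A 6-joint arm with a two-finger parallel gripper is mounted at the origin on the work surface. World frame = base frame: x ahead of the robot, y to its left, z up, the work surface at z = 0. Lengths are in m, angles in rad, forces in N, time in s.
With the tool pointing down it reaches from about 0.375 to 0.975 m from the base axis. Payload 3.8 kg.
Tool frame: the origin (TCP) lies on the mounting face of the last link; the fingertips stand 173 mm ahead of it and the grasp point (between the pads) lies 155 mm ahead of it; z points along the fingers, y is the line along which they close (so a half turn about z gives the same grasp; the last joint's range is limited). The gripper opens to 85 mm and grips with 20 to 120 N. Pads are 22 mm wide; open, the fingers measure 114 mm over their backs; the gripper's body (76 mm by 85 mm) begins 54 mm behind the grasp point. The pads swing forward as they close: fully open they stand 13 mm farther back than shut.
Start: joints at [1.308, 0.264, 1.604, -0, 1.274, -0.037], TCP at [0.151, 0.658, 0.405] pointing down, gripper open.
Joint ranges: [-2.63, 2.63], [-0.94, 2.18], [0.31, 2.57], [-1.31, 4.45], [0, 2.66], [-2.55, 2.55]. Speed limits (rad/s): [2.57, 2.57, 3.14, 3.14, 3.14, 3.14].

## Interface

Orientations are given as a rotation vector (axis times angle).
In Python, from workcell import bot gives the robot as it stands.
- The arm moves only by the tool drive_tool, never from a script. Its argument "increments" is a list of rows, each an object with "delta_pos": the shift along the tool's x, y, z in mm, a list of three; "turn": the turn about the tool's z in rad; "jaw": the opening, from -1 (shut) to 1 (fully open). A call has 1 to 8 rows; each row shifts and turns the commanded pose from where the row before left it, along the tool's axes as they then stand; what a row does not reach is not made up. A row lasts 1/12 s, in which the tool goes at most 41.7 mm and 7.16 degrees, less where a joint would pass 70% of its speed; a pose out of reach is approached as far as the arm can. A call is refused whole if a number of a shift passes 41.7 or a number of a turn 0.125, either way. A call with a gripper value outside its range is refused whole. The fingers move at their own pace and stop on an object; "grip_force" is the grip in N (left out, the last holds). Time passes only in rows, so rows that do not move let the fingers close. It gives the time, the measured TCP pose, the force, the opening and the grip force at its end, in the units of the state.
- bot.read_state(): the state, without advancing time (a new reading comes with each control period).
- bot.read_camera(name): name is "side" or "top" or "wrist"; returns a dict with "pixels" (384x512x3 uint8, red, green, blue), "fovy" (degrees; the focal length in pixels is half the picture's height over the tangent of half this angle, whatever the lens; pixels are square), "cx", "cy" (the principal point, pixels), "k1" (the pictures are not rectified: a ray, as slopes to the right and down, at radius r is drawn at 1 + k1 r^2 times it, then the intrinsics apply), "camera_from_world" (4x4, takes a point from world to camera coordinates); the wrist camera has in their place "hand_eye" (4x4, takes a point from camera to tool coordinates, whose origin is the TCP and whose axes are the flange's). Camera axes: x right, y down, z forward; pixel columns grow to the right and rows downward; lengths in m; the calibration is good to about 2 mm. A picture is of the moment at which its call begins: read the wrist's pose just before it. There is no depth.
- bot.finish_job(): hands the job in; it is judged then, once.
The state is a dict: "time": time; "q": joint angles; "joint_vel": joint speeds; "joint_torque": joint torques, N m; "tool_pos": TCP position; "tcp_rot": TCP orientation; "wrist_force": force on the tool from outside, world axes, zero at the start; "torque": the same for the moment, N m; "width": opening from 0.0 (shut) to 1.0 (fully open); "grip_force": force on a finger pad.
Only numpy, scipy, OpenCV 4.12 (cv2) and the standard library are available. Lean on these libraries where they do the work, as an engineer would, in place of code of your own. Each camera call takes 0.05 s, during which the arm holds its last target. There are 200 camera calls.

## Working session

There is one attempt and no reset: what is moved stays moved. The work goes in short steps, Python scripts to look and compute and a tool call to move; the robot and the scene stay as the last step left them, time stands still between calls to the robot, and variables do not carry over. Pictures are saved under pics/ and viewed, at most 10 in all, crops included, and the job is handed in when it is done.

Besides the shell and the picture viewer there is one more tool, called after "Call:" by a JSON object that holds its "fn" and its "kwargs", one argument or row to a line. drive_tool: Moves the arm, as the interface text tells. Its arguments: {"type":"object","properties":{"increments":{"type":"array"},"grip_force":{"type":"number"}},"required":["increments"]}

```bash
mkdir -p pics; ls; cat > h.py <<'E'
import numpy as np, cv2
from workcell import bot
from scipy.spatial.transform import Rotation as R
def cam(n):
    s=bot.read_state(); c=bot.read_camera(n)
    if n=="wrist":
        T=np.eye(4);T[:3,:3]=R.from_rotvec(s["tcp_rot"]).as_matrix();T[:3,3]=s["tool_pos"]
        c["wc"]=T@np.array(c["hand_eye"])
    else: c["wc"]=np.linalg.inv(c["camera_from_world"])
    f=192/np.tan(np.radians(c["fovy"])/2)
    c["K"]=np.array([[f,0,c["cx"]],[0,f,c["cy"]],[0,0,1]]);c["D"]=np.array([c["k1"],0,0,0.])
    return c
def ray(c,uv):
    p=cv2.undistortPoints(np.array(uv,float).reshape(-1,1,2),c["K"],c["D"])[:,0]
    d=np.c_[p,np.ones(len(p))]@c["wc"][:3,:3].T
    return c["wc"][:3,3],d
def onz(c,uv,z):
    o,d=ray(c,uv); return o+d*((z-o[2])/d[:,2])[:,None]
def proj(c,P):
    M=np.linalg.inv(c["wc"]); return cv2.projectPoints(np.array(P,float),cv2.Rodrigues(M[:3,:3])[0],M[:3,3],c["K"],c["D"])[0][:,0]
def save(c,n): cv2.imwrite(f"pics/{n}.png",c["pixels"][:,:,::-1])
def tri(c1,u1,c2,u2):
    o1,d1=ray(c1,[u1]);o2,d2=ray(c2,[u2]);d1,d2=d1[0],d2[0]
    t=np.linalg.lstsq(np.c_[d1,-d2],o2-o1,rcond=None)[0]
    a,b=o1+t[0]*d1,o2+t[1]*d2; return (a+b)/2,np.linalg.norm(a-b)
E
python3 - <<'E'
from h import *
import pickle
a={}
for n in("top","side","wrist"):
    c=cam(n);a[n]=c;save(c,n+"0")
    print(n,c["fovy"],c["k1"],c["wc"].round(3).tolist())
pickle.dump(a,open("c0.pkl","wb"))
s=bot.read_state();print(s)
cv2.imwrite("pics/ts.png",cv2.resize(np.vstack([a["top"]["pixels"],a["side"]["pixels"]])[:,:,::-1],None,fx=.78,fy=.78))
E
```

```text
pics
top 43.153738695086965 -0.11981445665534207 [[0.022, -0.986, 0.164, 0.31], [-1.0, -0.02, 0.012, -0.002], [-0.008, -0.165, -0.986, 1.439], [0.0, 0.0, 0.0, 1.0]]
side 44.1923907023449 0.020323554628705602 [[-0.996, -0.039, 0.08, 0.421], [-0.086, 0.649, -0.756, 1.015], [-0.022, -0.76, -0.649, 0.938], [0.0, 0.0, 0.0, 1.0]]
wrist 66.87667339549704 -0.07152524936992316 [[0.224, 0.925, 0.305, 0.072], [0.975, -0.212, -0.072, 0.676], [-0.002, 0.314, -0.95, 0.373], [0.0, 0.0, 0.0, 1.0]]
{'time': 0.15, 'q': array([ 1.30808847e+00,  2.64571824e-01,  1.60509780e+00, -6.71150315e-06,
        1.27367880e+00, -3.69094458e-02]), 'joint_vel': array([-0.00024019, -0.00320551, -0.00433374, -0.00042349,  0.00147096,
        0.00224234]), 'joint_torque': array([ 1.30004868e-03, -5.15908277e+01, -3.67957270e+01,  1.91857410e-07,
        8.07714590e-03, -8.18492879e-06]), 'tool_pos': array([0.15106024, 0.65759964, 0.40363307]), 'tcp_rot': array([-3.53898298e-01, -3.12133727e+00,  2.72836021e-03]), 'wrist_force': array([ 0.12867452, -0.0043039 ,  0.39717101]), 'torque': array([ 0.05085422, -0.02950913,  0.00855256]), 'grip_force': 0.0, 'width': 1.0001302916758836}
```

View pics/top0.png

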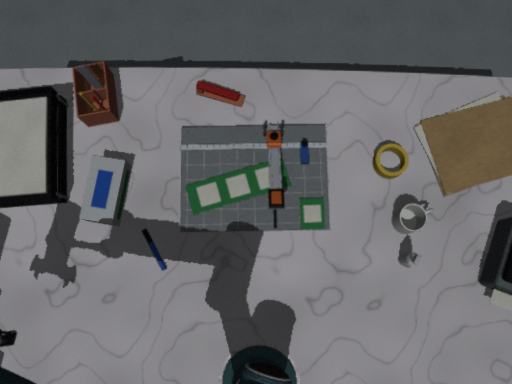

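View pics/side0.png

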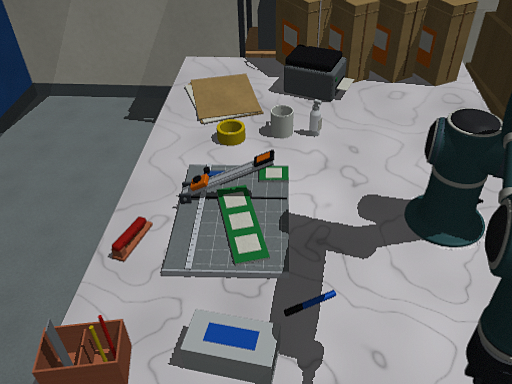

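The top view shows the trimmer at about (182–328, 126–231), with the board running from (190,200) to (288,175). The rail lies at column 275 with its orange pad at (277,198), the blue stop is at (305,152), and the rule line is at row ~147. The side view agrees: the rail is raised, with its pad at (264,157).

```bash
python3 - <<'E'
from h import *
import pickle
a=pickle.load(open("c0.pkl","rb"))
def hsv(c): return cv2.cvtColor(c["pixels"],cv2.COLOR_RGB2HSV)
def big(m,k=1):
    n,l,s,ce=cv2.connectedComponentsWithStats(m.astype(np.uint8)); o=np.argsort(-s[1:,4])[:k]+1
    return [(l==i,s[i],ce[i]) for i in o]
roi={"top":(182,126,330,232),"side":(160,140,292,278)}
for n in("top","side"):
    c=a[n];h=hsv(c);x0,y0,x1,y1=roi[n];M=np.zeros(h.shape[:2],bool);M[y0:y1,x0:x1]=1
    H,S,V=[h[:,:,i].astype(int) for i in range(3)]
    for nm,m in(("green",(H>40)&(H<85)&(S>90)&(V>40)),("blue",(H>100)&(H<125)&(S>120)),("orange",(H<18)&(S>150)&(V>70))):
        for b,s,ce in big(m&M,3): 
            if s[4]>15:print(n,nm,s.tolist(),ce.round(1))
c=a["top"];print("corners",onz(c,[(182,126),(325,125),(328,231),(181,231)],.024).round(3).tolist())
print("rule",onz(c,[(185,147),(325,145)],.032).round(3).tolist())
t,s=a["top"],a["side"]
print("pad",tri(t,(277,198),s,(264,157)))
g=cv2.resize(t["pixels"][115:240,175:335,::-1],None,fx=5,fy=4.8,interpolation=cv2.INTER_CUBIC);g=cv2.convertScaleAbs(g,alpha=1.6,beta=20)
cv2.imwrite("pics/topcrop.png",g)
E
```

```text
top green [186, 162, 83, 52, 1283] [225.6 188.5]
top green [300, 198, 25, 31, 391] [311.7 212.8]
top green [281, 160, 10, 27, 90] [285.1 174.1]
top blue [301, 142, 8, 22, 142] [304.2 154.2]
top orange [266, 131, 15, 16, 152] [273.6 140.1]
top orange [271, 191, 11, 13, 132] [275.7 197.1]
side green [218, 196, 52, 68, 1222] [243.5 231.4]
side green [259, 166, 30, 14, 226] [273.8 173.1]
side green [217, 185, 32, 11, 148] [232.8 189.8]
side blue [207, 171, 16, 7, 54] [213.  172.8]
side blue [259, 152, 13, 12, 25] [266.4 158.3]
side blue [193, 176, 7, 7, 16] [196.4 179.2]
side orange [190, 173, 19, 18, 163] [200.  182.4]
side orange [257, 152, 13, 11, 78] [263.  156.7]
corners [[0.751, 0.251, 0.024], [0.763, -0.184, 0.024], [0.441, -0.192, 0.024], [0.431, 0.238, 0.024]]
rule [[0.683, 0.237, 0.032], [0.698, -0.183, 0.032]]
pad (array([ 0.50977612, -0.03715709,  0.16958171]), np.float64(0.004549783016056539))
```

View pics/topcrop.png

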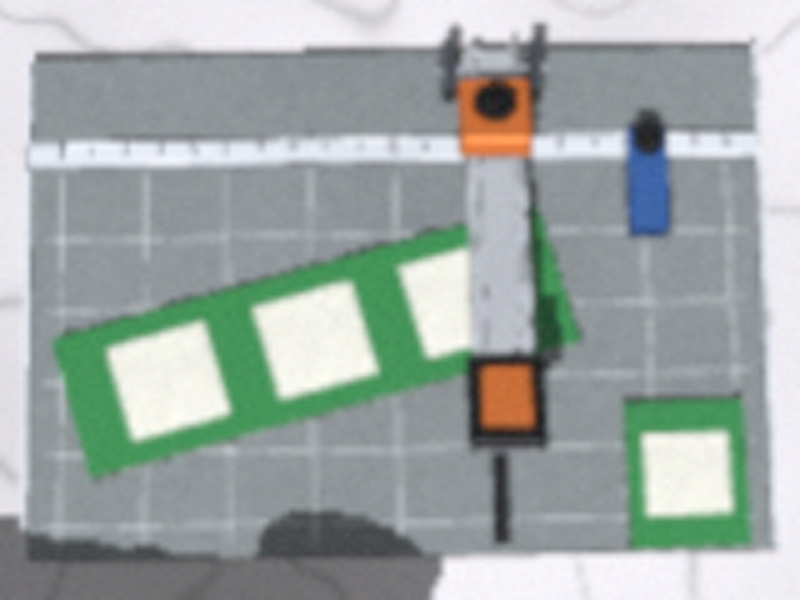

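The crop shows the fence front edge from (30,166) to (755,154) and the board corners at (55,340), (95,476), (580,340) and ~(540,208). The stop's +y face is at column 629, and the pad centre is at (508,398).

```bash
python3 - <<'E'
from h import *
import pickle
t=pickle.load(open("c0.pkl","rb"))["top"]
f=lambda L,z: onz(t,[(175+u/5-.4,115+v/4.8-.4) for u,v in L],z)
C=f([(37,55),(752,43),(772,548),(27,556)],.024);F=f([(30,166),(755,154)],.032);B=f([(55,340),(95,476),(580,340),(540,208)],.034);S=f([(629,155),(630,236)],.045)
d=F[0]-F[1];yw=np.arctan2(-d[0],d[1]);print("yaw",yw, np.arctan2(-(C[3]-C[2])[0],(C[3]-C[2])[1]))
o=C.mean(0);print("centre",o)
Rz=np.array([[np.cos(yw),-np.sin(yw)],[np.sin(yw),np.cos(yw)]])
fo=o[:2]+Rz@[.085,0];print("fence org",fo)
for n,L in("C",C),("F",F),("B",B),("S",S): print(n,L[:,:2].round(3).tolist(),"in fence",((L[:,:2]-fo)@Rz).round(3).tolist())
print("pad down", o[:2]+Rz@[.14-.262,-.06], "yaw dirs",Rz)
E
```

```text
yaw 0.03703249901662295 0.03226014376205629
centre [0.59963779 0.0284268  0.024     ]
fence org [0.68457951 0.03157384]
C [[0.751, 0.251], [0.767, -0.184], [0.447, -0.195], [0.433, 0.241]] in fence [[0.075, 0.217], [0.075, -0.218], [-0.246, -0.218], [-0.244, 0.219]]
F [[0.676, 0.25], [0.692, -0.184]] in fence [[-0.0, 0.219], [-0.0, -0.216]]
B [[0.566, 0.229], [0.482, 0.202], [0.572, -0.08], [0.655, -0.056]] in fence [[-0.111, 0.202], [-0.196, 0.178], [-0.117, -0.108], [-0.033, -0.086]]
S [[0.687, -0.108], [0.635, -0.109]] in fence [[-0.003, -0.139], [-0.054, -0.138]]
pad down [ 0.47994287 -0.036049  ] yaw dirs [[ 0.99931438 -0.03702404]
 [ 0.03702404  0.99931438]]
```

Call:
{"fn": "drive_tool", "kwargs": {
  "increments": [
    {"delta_pos": [0,0,0],"turn": 0,"jaw": -1},
    {"delta_pos": [20,0,0],"turn": 0,"jaw": -1}
  ]
}}

```text
time: 0.32
tool_pos: [0.134, 0.6618, 0.4042]
tcp_rot: [0.358, 3.119, -0.001]
wrist_force: [-0.1, 0.2, 0.3]
width: 0.746
grip_force: 0.0
```

Call:
{"fn": "drive_tool", "kwargs": {
  "increments": [
    {"delta_pos": [0,0,0],"turn": -0.1,"jaw": -1},
    {"delta_pos": [0,0,0],"turn": -0.1,"jaw": -1},
    {"delta_pos": [0,0,0],"turn": -0.065,"jaw": -1},
    {"delta_pos": [-20,-34,0],"turn": 0,"jaw": -1},
    {"delta_pos": [-20,-34,0],"turn": 0,"jaw": -1},
    {"delta_pos": [-20,-34,0],"turn": 0,"jaw": -1},
    {"delta_pos": [-20,-34,0],"turn": 0,"jaw": -1},
    {"delta_pos": [-20,-34,0],"turn": 0,"jaw": -1}
  ]
}}

```text
time: 0.98
tool_pos: [0.2387, 0.4948, 0.4044]
tcp_rot: [-0.063, 3.141, -0.0]
wrist_force: [-0.1, 0.3, 0.1]
width: -0.0
grip_force: 0.0
```

Call:
{"fn": "drive_tool", "kwargs": {
  "increments": [
    {"delta_pos": [-20,-34,0],"turn": 0,"jaw": -1},
    {"delta_pos": [-20,-34,0],"turn": 0,"jaw": -1},
    {"delta_pos": [-20,-34,0],"turn": 0,"jaw": -1},
    {"delta_pos": [-20,-34,0],"turn": 0,"jaw": -1},
    {"delta_pos": [-20,-34,0],"turn": 0,"jaw": -1},
    {"delta_pos": [-20,-34,0],"turn": 0,"jaw": -1},
    {"delta_pos": [-20,-34,0],"turn": 0,"jaw": -1},
    {"delta_pos": [0,0,0],"turn": 0,"jaw": -1}
  ]
}}

```text
time: 1.65
tool_pos: [0.3901, 0.2592, 0.4048]
tcp_rot: [-0.052, 3.139, -0.005]
wrist_force: [-0.3, 1.0, 0.1]
width: -0.002
grip_force: 0.0
```

Call:
{"fn": "drive_tool", "kwargs": {
  "increments": [
    {"delta_pos": [-20,-34,0],"turn": 0,"jaw": -1},
    {"delta_pos": [-20,-34,0],"turn": 0,"jaw": -1},
    {"delta_pos": [-20,-34,0],"turn": 0,"jaw": -1},
    {"delta_pos": [-20,-38,0],"turn": 0,"jaw": -1},
    {"delta_pos": [0,0,0],"turn": 0,"jaw": -1},
    {"delta_pos": [0,0,0],"turn": 0,"jaw": -1}
  ]
}}

```text
time: 2.15
tool_pos: [0.473, 0.1269, 0.4046]
tcp_rot: [0.054, -3.141, -0.0]
wrist_force: [-0.2, 0.4, 0.1]
width: 0.002
grip_force: 0.0
```

```bash
python3 - <<'E'
from h import *
import pickle
c=cam("wrist");save(c,"w1");pickle.dump(c,open("w1.pkl","wb"));print(bot.read_state()["tool_pos"],bot.read_state()["tcp_rot"],bot.read_state()["wrist_force"])
E
```

```text
[0.47230012 0.12804143 0.40449012] [ 5.77453288e-02 -3.14023862e+00 -9.05850816e-04] [-0.13611643  0.52058131 -0.01187651]
```

View pics/w1.png

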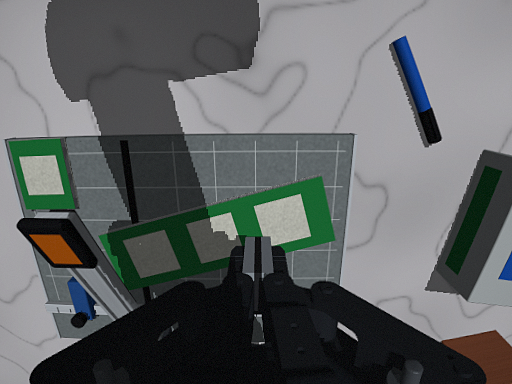

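The wrist view shows the robot-side board corners at (101,234) and (320,176), with the free fence-side corner at (335,241). The base corner is at (353,134) and the stop at ~(80,292). The fingertips at (258,240) appear over the board in this perspective.

```bash
python3 - <<'E'
from h import *
import pickle
c=pickle.load(open("w1.pkl","rb"));yw=.035;fo=np.array([.6846,.0316])
Rz=np.array([[np.cos(yw),-np.sin(yw)],[np.sin(yw),np.cos(yw)]])
q=lambda L,z:print(((onz(c,L,z)[:,:2]-fo)@Rz).round(3).tolist())
q([(101,234),(320,176),(335,241)],.034);q([(353,134),(7,139)],.024)
s=bot.read_state();print("tcp",(s["tool_pos"][:2]-fo)@Rz)
q([(93,285),(97,312)],.045)
E
```

```text
[[-0.121, -0.104], [-0.2, 0.179], [-0.112, 0.205]]
[[-0.249, 0.218], [-0.247, -0.215]]
tcp [-0.20879509  0.10381134]
[[-0.048, -0.124], [-0.002, -0.128]]
```

Call:
{"fn": "drive_tool", "kwargs": {
  "increments": [
    {"delta_pos": [3,0,40],"turn": 0,"jaw": -1},
    {"delta_pos": [0,0,40],"turn": 0,"jaw": -1},
    {"delta_pos": [0,0,40],"turn": 0,"jaw": -1},
    {"delta_pos": [0,0,40],"turn": 0,"jaw": -1},
    {"delta_pos": [0,0,30],"turn": 0,"jaw": -1},
    {"delta_pos": [0,0,10],"turn": 0,"jaw": -1},
    {"delta_pos": [0,0,3],"turn": 0,"jaw": -1},
    {"delta_pos": [0,0,0],"turn": 0,"jaw": -1}
  ]
}}

```text
time: 2.87
tool_pos: [0.469, 0.1294, 0.2018]
tcp_rot: [0.064, -3.14, -0.0]
wrist_force: [-0.1, 0.1, 0.1]
width: -0.002
grip_force: 0.0
```

Call:
{"fn": "drive_tool", "kwargs": {
  "increments": [
    {"delta_pos": [-6,0,0],"turn": 0,"jaw": -1},
    {"delta_pos": [-6,0,0],"turn": 0,"jaw": -1},
    {"delta_pos": [-5,0,0],"turn": 0,"jaw": -1},
    {"delta_pos": [-5,0,0],"turn": 0,"jaw": -1},
    {"delta_pos": [-5,0,0],"turn": 0,"jaw": -1},
    {"delta_pos": [-5,0,0],"turn": 0,"jaw": -1},
    {"delta_pos": [-4,0,0],"turn": 0,"jaw": -1},
    {"delta_pos": [0,0,0],"turn": 0,"jaw": -1}
  ]
}}

```text
time: 3.53
tool_pos: [0.5062, 0.1296, 0.2019]
tcp_rot: [-0.061, 3.14, 0.0]
wrist_force: [0.6, -0.3, -0.6]
width: 0.005
grip_force: 0.0
```

Call:
{"fn": "drive_tool", "kwargs": {
  "increments": [
    {"delta_pos": [-5,0,0],"turn": 0,"jaw": -1},
    {"delta_pos": [-5,0,0],"turn": 0,"jaw": -1},
    {"delta_pos": [-5,0,0],"turn": 0,"jaw": -1},
    {"delta_pos": [-5,0,0],"turn": 0,"jaw": -1},
    {"delta_pos": [-5,0,0],"turn": 0,"jaw": -1},
    {"delta_pos": [-5,0,0],"turn": 0,"jaw": -1},
    {"delta_pos": [-5,0,0],"turn": 0,"jaw": -1},
    {"delta_pos": [0,0,0],"turn": 0,"jaw": -1}
  ]
}}

```text
time: 4.2
tool_pos: [0.5415, 0.1311, 0.202]
tcp_rot: [-0.061, 3.139, 0.0]
wrist_force: [0.1, -0.2, -0.6]
width: 0.001
grip_force: 0.0
```

```bash
cat >> h.py <<'E'
yw=.035;fo=np.array([.6846,.0316])
Rz=np.array([[np.cos(yw),-np.sin(yw)],[np.sin(yw),np.cos(yw)]])
def fen(p): return ((np.atleast_2d(p)[:,:2]-fo)@Rz).round(4).tolist()
def crop(c,n):
    g=cv2.resize(c["pixels"][115:240,175:335,::-1],None,fx=5,fy=4.8,interpolation=cv2.INTER_CUBIC);cv2.imwrite(f"pics/{n}.png",cv2.convertScaleAbs(g,alpha=1.6,beta=20))
E
python3 - <<'E'
from h import *
c=cam("top");crop(c,"t2");s=bot.read_state();print(fen(s["tool_pos"]),s["wrist_force"])
E
```

```text
[[-0.1401, 0.1045]] [0.40086206 0.74272981 0.26593228]
```

View pics/t2.png

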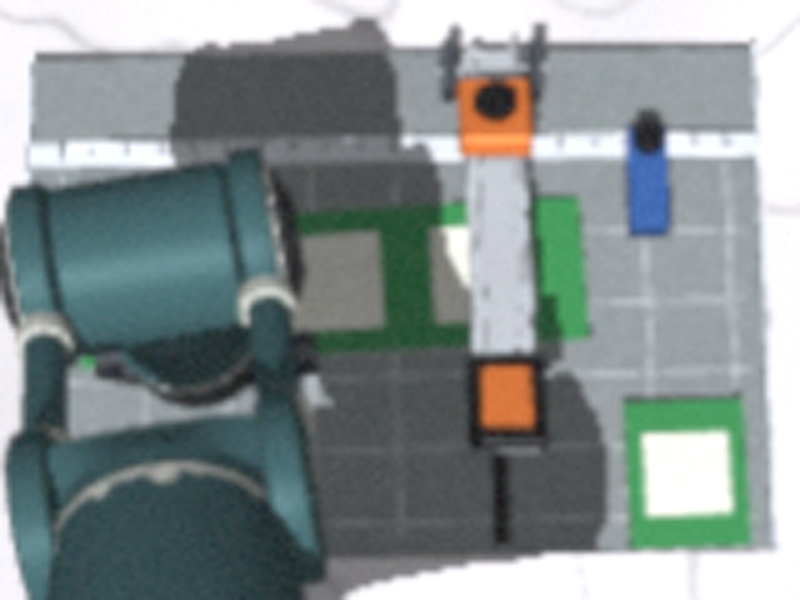

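The board is now almost parallel to the fence, about 25 mm short of it. Its stop end is at (578,196)/(588,335), about 28 mm clear of the stop. I'll move the pushing point closer to the board's middle.

Call:
{"fn": "drive_tool", "kwargs": {
  "increments": [
    {"delta_pos": [6,0,0],"turn": 0,"jaw": -1},
    {"delta_pos": [0,-36,0],"turn": 0,"jaw": -1},
    {"delta_pos": [-6,0,0],"turn": 0,"jaw": -1},
    {"delta_pos": [-5,0,0],"turn": 0,"jaw": -1},
    {"delta_pos": [-5,0,0],"turn": 0,"jaw": -1},
    {"delta_pos": [-5,0,0],"turn": 0,"jaw": -1},
    {"delta_pos": [-3,0,0],"turn": 0,"jaw": -1},
    {"delta_pos": [0,0,0],"turn": 0,"jaw": -1}
  ]
}}

```text
time: 4.92
tool_pos: [0.5604, 0.0964, 0.2018]
tcp_rot: [-0.063, 3.14, 0.0]
wrist_force: [-0.8, 0.6, 1.0]
width: -0.001
grip_force: 0.0
```

```bash
python3 - <<'E'
from h import *
c=cam("top");crop(c,"t3");s=bot.read_state();print(fen(s["tool_pos"]),s["wrist_force"])
E
```

```text
[[-0.1222, 0.0691]] [-0.56619402  0.68046595  0.03682576]
```

View pics/t3.png

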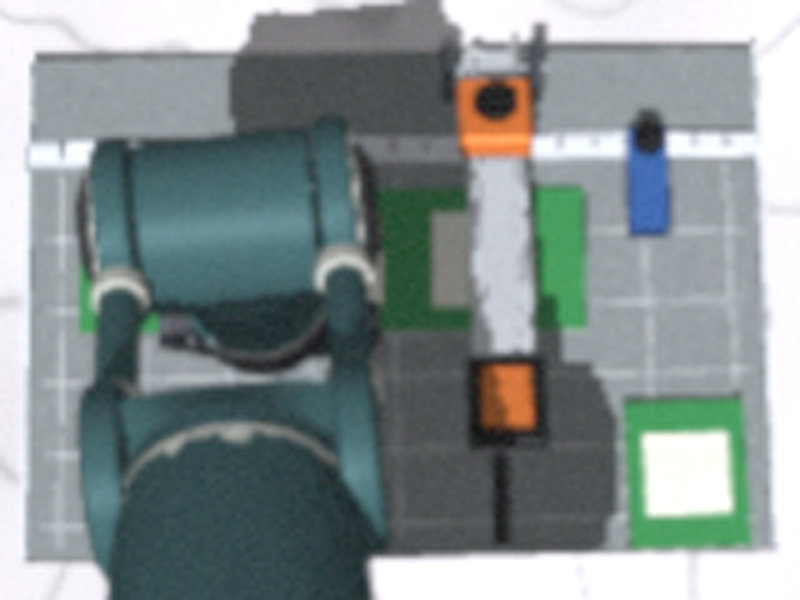

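The board is parallel to the fence with about 19 mm left to go.

Call:
{"fn": "drive_tool", "kwargs": {
  "increments": [
    {"delta_pos": [-4,0,0],"turn": 0,"jaw": -1},
    {"delta_pos": [-4,0,0],"turn": 0,"jaw": -1},
    {"delta_pos": [-4,0,0],"turn": 0,"jaw": -1},
    {"delta_pos": [-1,0,0],"turn": 0,"jaw": -1},
    {"delta_pos": [-1,0,0],"turn": 0,"jaw": -1},
    {"delta_pos": [0,0,0],"turn": 0,"jaw": -1}
  ]
}}

```text
time: 5.47
tool_pos: [0.5738, 0.0963, 0.2017]
tcp_rot: [0.062, -3.141, 0.0]
wrist_force: [0.0, -0.5, -0.6]
width: 0.002
grip_force: 0.1
```

Call:
{"fn": "drive_tool", "kwargs": {
  "increments": [
    {"delta_pos": [-1,0,0],"turn": 0,"jaw": -1},
    {"delta_pos": [0,0,0],"turn": 0,"jaw": -1}
  ]
}}

```text
time: 5.63
tool_pos: [0.5744, 0.0963, 0.2016]
tcp_rot: [0.061, -3.14, 0.0]
wrist_force: [-1.2, -0.5, 0.7]
width: 0.006
grip_force: 0.6
```

Call:
{"fn": "drive_tool", "kwargs": {
  "increments": [
    {"delta_pos": [-1,0,0],"turn": 0,"jaw": -1},
    {"delta_pos": [0,0,0],"turn": 0,"jaw": -1}
  ]
}}

```text
time: 5.8
tool_pos: [0.5755, 0.0963, 0.2016]
tcp_rot: [0.062, -3.141, 0.0]
wrist_force: [-0.8, -0.6, 0.5]
width: -0.001
grip_force: 0.5
```

Call:
{"fn": "drive_tool", "kwargs": {
  "increments": [
    {"delta_pos": [-1,0,0],"turn": 0,"jaw": -1},
    {"delta_pos": [0,0,0],"turn": 0,"jaw": -1}
  ]
}}

```text
time: 5.97
tool_pos: [0.5767, 0.0964, 0.2016]
tcp_rot: [-0.061, 3.141, -0.0]
wrist_force: [-1.6, -0.7, -0.2]
width: 0.005
grip_force: 0.5
```

Call:
{"fn": "drive_tool", "kwargs": {
  "increments": [
    {"delta_pos": [-1,0,0],"turn": 0,"jaw": -1},
    {"delta_pos": [0,0,0],"turn": 0,"jaw": -1}
  ]
}}

```text
time: 6.13
tool_pos: [0.5777, 0.0965, 0.2017]
tcp_rot: [-0.062, 3.141, 0.0]
wrist_force: [-1.3, -1.0, 0.2]
width: 0.006
grip_force: 0.4
```

Call:
{"fn": "drive_tool", "kwargs": {
  "increments": [
    {"delta_pos": [-1,0,0],"turn": 0,"jaw": -1},
    {"delta_pos": [0,0,0],"turn": 0,"jaw": -1}
  ]
}}

```text
time: 6.3
tool_pos: [0.5786, 0.0965, 0.2017]
tcp_rot: [0.062, -3.141, 0.0]
wrist_force: [-1.0, -0.5, -0.2]
width: -0.001
grip_force: 0.6
```

Call:
{"fn": "drive_tool", "kwargs": {
  "increments": [
    {"delta_pos": [-1,0,0],"turn": 0,"jaw": -1},
    {"delta_pos": [0,0,0],"turn": 0,"jaw": -1}
  ]
}}

```text
time: 6.47
tool_pos: [0.5791, 0.0966, 0.2016]
tcp_rot: [0.062, -3.139, 0.0]
wrist_force: [-5.2, -0.6, 3.3]
width: -0.0
grip_force: 2.3
```

Call:
{"fn": "drive_tool", "kwargs": {
  "increments": [
    {"delta_pos": [-1,0,0],"turn": 0,"jaw": -1},
    {"delta_pos": [0,0,0],"turn": 0,"jaw": -1}
  ]
}}

```text
time: 6.63
tool_pos: [0.5794, 0.0966, 0.2014]
tcp_rot: [0.062, -3.137, 0.0]
wrist_force: [-7.0, -1.1, 5.3]
width: -0.002
grip_force: 3.5
```

```bash
python3 - <<'E'
from h import *
c=cam("top");s=bot.read_state();print(fen(s["tool_pos"]),s["wrist_force"])
h=cv2.cvtColor(c["pixels"],cv2.COLOR_RGB2HSV)
# stop-end strip of the board, lit: columns 284-291; robot-side edge over columns
g=(h[:,:,0]>40)&(h[:,:,0]<85)&(h[:,:,1]>90)
for u in list(range(186,206,3))+[284,286,288,290]:
    r=np.where(g[140:195,u])[0]+140
    if len(r): print(u,r.min(),r.max(), fen(onz(c,[(u,r.min()-.5),(u,r.max()+.5)],.034)))
E
```

```text
[[-0.1028, 0.0686]] [-6.14274399 -1.92990234  4.7062943 ]
192 162 178 [[-0.0397, 0.1835], [-0.0913, 0.183]]
204 174 177 [[-0.0768, 0.1474], [-0.0889, 0.1473]]
284 148 176 [[-0.0012, -0.0913], [-0.0895, -0.0892]]
286 148 176 [[-0.0012, -0.0972], [-0.0896, -0.0951]]
288 148 176 [[-0.0013, -0.1032], [-0.0897, -0.101]]
290 148 176 [[-0.0014, -0.1092], [-0.0897, -0.1069]]
```

Call:
{"fn": "drive_tool", "kwargs": {
  "increments": [
    {"delta_pos": [0,0,0],"turn": 0,"jaw": -1},
    {"delta_pos": [0,0,0],"turn": 0,"jaw": -1},
    {"delta_pos": [0,0,0],"turn": 0,"jaw": -1},
    {"delta_pos": [0,0,0],"turn": 0,"jaw": -1},
    {"delta_pos": [0,0,0],"turn": 0,"jaw": -1},
    {"delta_pos": [0,0,0],"turn": 0,"jaw": -1}
  ]
}}

```text
time: 7.18
tool_pos: [0.5794, 0.0966, 0.2014]
tcp_rot: [0.062, -3.137, 0.0]
wrist_force: [-6.5, -0.6, 4.4]
width: 0.001
grip_force: 3.5
```

Call:
{"fn": "drive_tool", "kwargs": {
  "increments": [
    {"delta_pos": [6,0,0],"turn": 0,"jaw": -1},
    {"delta_pos": [8,0,0],"turn": 0,"jaw": -1},
    {"delta_pos": [0,0,-40],"turn": 0,"jaw": -1},
    {"delta_pos": [-17,31,0],"turn": 0,"jaw": -1},
    {"delta_pos": [-17,31,0],"turn": 0,"jaw": -1},
    {"delta_pos": [-17,31,0],"turn": 0,"jaw": -1},
    {"delta_pos": [-17,31,0],"turn": 0,"jaw": -1},
    {"delta_pos": [-17,31,0],"turn": 0,"jaw": -1}
  ]
}}

```text
time: 7.85
tool_pos: [0.646, 0.2558, 0.2423]
tcp_rot: [-0.061, 3.139, 0.001]
wrist_force: [0.2, 0.1, 0.2]
width: 0.003
grip_force: 0.0
```

```bash
python3 - <<'E'
from h import *
c=cam("top");s=bot.read_state();print(fen(s["tool_pos"]),s["tool_pos"],s["wrist_force"]);crop(c,"t4")
h=cv2.cvtColor(c["pixels"],cv2.COLOR_RGB2HSV)
g=(h[:,:,0]>40)&(h[:,:,0]<85)&(h[:,:,1]>90)
for u in list(range(186,270,12))+[284,290]:
    r=np.where(g[140:195,u])[0]+140
    if len(r): print(u,r.min(),r.max(), fen(onz(c,[(u,r.min()-.5),(u,r.max()+.5)],.034)))
for v in (152,160,170,175):
    r=np.where(g[v,180:296])[0]+180
    print(v,r.min(),r.max(),fen(onz(c,[(r.min()-.5,v),(r.max()+.5,v)],.034)))
E
```

```text
[[-0.0282, 0.2308]] [0.64834879 0.26128983 0.24279976] [4.56296086 4.59028786 1.40238171]
198 150 178 [[-0.0031, 0.1659], [-0.0916, 0.1651]]
210 150 177 [[-0.0038, 0.1299], [-0.0892, 0.1295]]
222 150 177 [[-0.0044, 0.094], [-0.0897, 0.094]]
234 149 177 [[-0.0019, 0.0581], [-0.0903, 0.0584]]
246 149 177 [[-0.0025, 0.0222], [-0.0908, 0.023]]
258 149 177 [[-0.0031, -0.0136], [-0.0914, -0.0124]]
284 148 176 [[-0.0012, -0.0913], [-0.0895, -0.0892]]
290 148 176 [[-0.0014, -0.1092], [-0.0897, -0.1069]]
152 191 290 [[-0.0104, 0.1884], [-0.0153, -0.1103]]
160 191 291 [[-0.035, 0.1881], [-0.0398, -0.1127]]
170 190 291 [[-0.0655, 0.1907], [-0.0702, -0.1119]]
175 191 291 [[-0.0807, 0.1876], [-0.0853, -0.1115]]
```

View pics/t4.png

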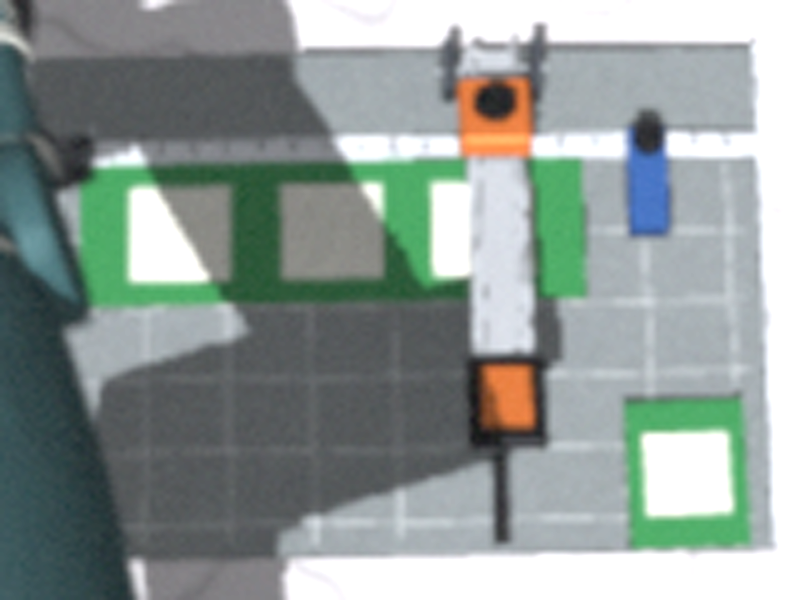

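The board lies flush along the fence: its far edge follows the fence line and its ends are at y = +0.189 and −0.112. I'll come down off its +y end, close to its centreline.

Call:
{"fn": "drive_tool", "kwargs": {
  "increments": [
    {"delta_pos": [15,0,0],"turn": 0,"jaw": -1},
    {"delta_pos": [0,0,20],"turn": 0,"jaw": -1},
    {"delta_pos": [0,0,20],"turn": 0,"jaw": -1},
    {"delta_pos": [0,-8,0],"turn": 0,"jaw": -1},
    {"delta_pos": [0,-8,0],"turn": 0,"jaw": -1},
    {"delta_pos": [0,-5,0],"turn": 0,"jaw": -1},
    {"delta_pos": [0,-4,0],"turn": 0,"jaw": -1},
    {"delta_pos": [0,0,0],"turn": 0,"jaw": -1}
  ]
}}

```text
time: 8.57
tool_pos: [0.6322, 0.2274, 0.2032]
tcp_rot: [-0.059, 3.139, 0.001]
wrist_force: [-0.3, -0.7, -0.0]
width: -0.003
grip_force: 0.0
```

Call:
{"fn": "drive_tool", "kwargs": {
  "increments": [
    {"delta_pos": [0,-4,0],"turn": 0,"jaw": -1},
    {"delta_pos": [0,-2,0],"turn": 0,"jaw": -1},
    {"delta_pos": [0,-2,0],"turn": 0,"jaw": -1},
    {"delta_pos": [0,0,0],"turn": 0,"jaw": -1}
  ]
}}

```text
time: 8.9
tool_pos: [0.6319, 0.2205, 0.2021]
tcp_rot: [-0.061, 3.14, 0.0]
wrist_force: [-0.2, 0.9, 0.1]
width: 0.0
grip_force: 0.0
```

```bash
cat > b.py <<'E'
from h import *
c=cam("top");s=bot.read_state();print(fen(s["tool_pos"]),s["tool_pos"],s["wrist_force"]);crop(c,"t5")
h=cv2.cvtColor(c["pixels"],cv2.COLOR_RGB2HSV)
g=(h[:,:,0]>40)&(h[:,:,0]<85)&(h[:,:,1]>90)
for u in list(range(200,270,20))+[284,290]:
    r=np.where(g[140:195,u])[0]+140
    if len(r): print(u,r.min(),r.max(), fen(onz(c,[(u,r.min()-.5),(u,r.max()+.5)],.034)))
b=(h[:,:,0]>100)&(h[:,:,0]<125)&(h[:,:,1]>120)
for v in (152,158,162):
    r=np.where(g[v,180:305])[0]+180;q=np.where(b[v,290:315])[0]+290
    print(v,r.max(),q.min(),q.max(),fen(onz(c,[(r.max()+.5,v)],.034)),fen(onz(c,[(q.min()-.5,v)],.045)))
E
python3 b.py
```

```text
[[-0.0462, 0.1907]] [0.63179187 0.2205999  0.20185275] [-0.05670907  0.50363547  0.39792165]
200 150 187 [[-0.0032, 0.1599], [-0.1188, 0.159]]
220 150 177 [[-0.0043, 0.0999], [-0.0896, 0.0999]]
240 149 177 [[-0.0022, 0.0401], [-0.0906, 0.0407]]
260 148 177 [[-0.0001, -0.0196], [-0.0915, -0.0183]]
284 148 176 [[-0.0012, -0.0913], [-0.0895, -0.0892]]
290 148 176 [[-0.0014, -0.1092], [-0.0897, -0.1069]]
152 291 301 307 [[-0.0153, -0.1133]] [[-0.0185, -0.1392]]
158 292 301 308 [[-0.0337, -0.1158]] [[-0.0367, -0.1387]]
162 292 301 307 [[-0.0459, -0.1155]] [[-0.0488, -0.1383]]
```

Call:
{"fn": "drive_tool", "kwargs": {
  "increments": [
    {"delta_pos": [0,-2,0],"turn": 0,"jaw": -1},
    {"delta_pos": [0,-2,0],"turn": 0,"jaw": -1},
    {"delta_pos": [0,-2,0],"turn": 0,"jaw": -1},
    {"delta_pos": [0,-1,0],"turn": 0,"jaw": -1},
    {"delta_pos": [0,-1,0],"turn": 0,"jaw": -1},
    {"delta_pos": [0,0,0],"turn": 0,"jaw": -1}
  ]
}}

```text
time: 9.45
tool_pos: [0.6321, 0.2125, 0.2017]
tcp_rot: [0.061, -3.141, 0.0]
wrist_force: [0.0, -0.5, -0.6]
width: -0.0
grip_force: 0.1
```

```bash
python3 b.py
```

```text
[[-0.0462, 0.1827]] [0.63204073 0.21252557 0.20161026] [-0.5709969   0.92228401 -0.09280921]
220 150 177 [[-0.0043, 0.0999], [-0.0896, 0.0999]]
240 149 177 [[-0.0022, 0.0401], [-0.0906, 0.0407]]
260 149 177 [[-0.0032, -0.0196], [-0.0915, -0.0183]]
284 148 176 [[-0.0012, -0.0913], [-0.0895, -0.0892]]
290 148 176 [[-0.0014, -0.1092], [-0.0897, -0.1069]]
152 294 301 307 [[-0.0154, -0.1222]] [[-0.0185, -0.1392]]
158 294 301 308 [[-0.0338, -0.1217]] [[-0.0367, -0.1387]]
162 294 301 307 [[-0.046, -0.1214]] [[-0.0488, -0.1383]]
```

View pics/t5.png

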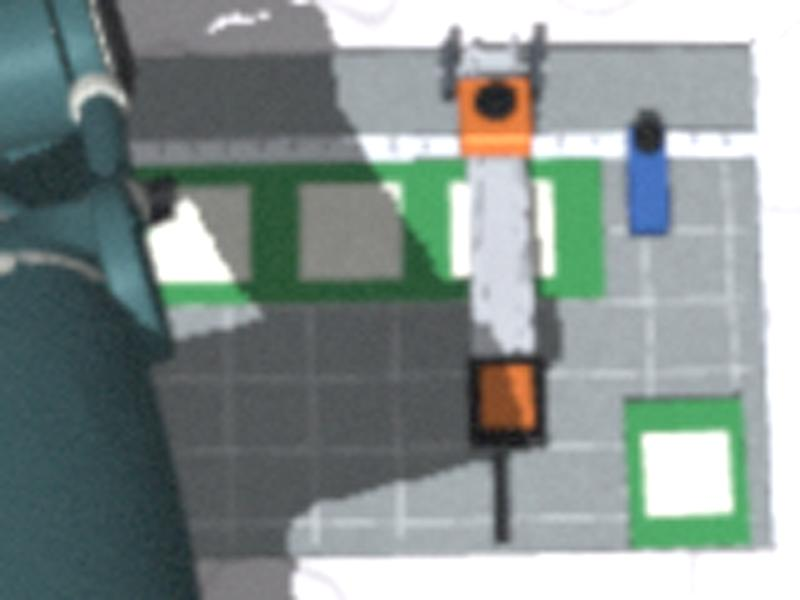

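The board is sliding straight along the fence. Its end is at column 603 and the stop at 629, so about 15 mm remain.

Call:
{"fn": "drive_tool", "kwargs": {
  "increments": [
    {"delta_pos": [0,-2,0],"turn": 0,"jaw": -1},
    {"delta_pos": [0,-2,0],"turn": 0,"jaw": -1},
    {"delta_pos": [0,-2,0],"turn": 0,"jaw": -1},
    {"delta_pos": [0,-1,0],"turn": 0,"jaw": -1},
    {"delta_pos": [0,-1,0],"turn": 0,"jaw": -1},
    {"delta_pos": [0,-1,0],"turn": 0,"jaw": -1},
    {"delta_pos": [0,0,0],"turn": 0,"jaw": -1}
  ]
}}

```text
time: 10.08
tool_pos: [0.6324, 0.2035, 0.2016]
tcp_rot: [0.061, -3.141, 0.0]
wrist_force: [0.0, -0.3, 0.6]
width: 0.006
grip_force: 0.0
```

Call:
{"fn": "drive_tool", "kwargs": {
  "increments": [
    {"delta_pos": [0,-1,0],"turn": 0,"jaw": -1},
    {"delta_pos": [0,-1,0],"turn": 0,"jaw": -1},
    {"delta_pos": [0,0,0],"turn": 0,"jaw": -1}
  ]
}}

```text
time: 10.33
tool_pos: [0.6325, 0.2016, 0.2016]
tcp_rot: [0.062, -3.141, 0.0]
wrist_force: [-0.7, -0.6, -0.1]
width: 0.001
grip_force: 0.0
```

Call:
{"fn": "drive_tool", "kwargs": {
  "increments": [
    {"delta_pos": [0,-1,0],"turn": 0,"jaw": -1},
    {"delta_pos": [0,-0.5,0],"turn": 0,"jaw": -1},
    {"delta_pos": [0,0,0],"turn": 0,"jaw": -1}
  ]
}}

```text
time: 10.58
tool_pos: [0.6325, 0.2001, 0.2016]
tcp_rot: [0.062, -3.141, 0.0]
wrist_force: [-0.3, 0.6, 0.3]
width: 0.003
grip_force: 0.0
```

```bash
python3 b.py
```

```text
[[-0.0461, 0.1702]] [0.63252795 0.20013029 0.20167092] [ 0.64560131 -0.14334348  0.37187799]
220 150 177 [[-0.0043, 0.0999], [-0.0896, 0.0999]]
240 149 177 [[-0.0022, 0.0401], [-0.0906, 0.0407]]
260 148 177 [[-0.0001, -0.0196], [-0.0915, -0.0183]]
284 149 176 [[-0.0042, -0.0912], [-0.0895, -0.0892]]
290 148 176 [[-0.0014, -0.1092], [-0.0897, -0.1069]]
152 299 301 307 [[-0.0156, -0.1371]] [[-0.0185, -0.1392]]
158 299 301 308 [[-0.034, -0.1366]] [[-0.0367, -0.1387]]
162 298 301 307 [[-0.0462, -0.1333]] [[-0.0488, -0.1383]]
```

Call:
{"fn": "drive_tool", "kwargs": {
  "increments": [
    {"delta_pos": [0,-1,0],"turn": 0,"jaw": -1},
    {"delta_pos": [0,0,0],"turn": 0,"jaw": -1}
  ]
}}

```text
time: 10.8
tool_pos: [0.6326, 0.1992, 0.2017]
tcp_rot: [-0.062, 3.141, -0.0]
wrist_force: [0.0, -0.1, 0.2]
width: -0.002
grip_force: 0.1
```

Call:
{"fn": "drive_tool", "kwargs": {
  "increments": [
    {"delta_pos": [0,-1,0],"turn": 0,"jaw": -1},
    {"delta_pos": [0,0,0],"turn": 0,"jaw": -1}
  ]
}}

```text
time: 10.97
tool_pos: [0.6326, 0.1981, 0.2017]
tcp_rot: [-0.062, 3.141, -0.0]
wrist_force: [-1.1, -0.1, -0.0]
width: -0.002
grip_force: 0.1
```

Call:
{"fn": "drive_tool", "kwargs": {
  "increments": [
    {"delta_pos": [0,-0.5,0],"turn": 0,"jaw": -1},
    {"delta_pos": [0,0,0],"turn": 0,"jaw": -1}
  ]
}}

```text
time: 11.13
tool_pos: [0.6327, 0.1977, 0.2017]
tcp_rot: [-0.061, 3.141, -0.0]
wrist_force: [-0.1, 0.3, 0.3]
width: -0.002
grip_force: 0.2
```

Call:
{"fn": "drive_tool", "kwargs": {
  "increments": [
    {"delta_pos": [0,-0.5,0],"turn": 0,"jaw": -1},
    {"delta_pos": [0,0,0],"turn": 0,"jaw": -1}
  ]
}}

```text
time: 11.3
tool_pos: [0.6327, 0.1973, 0.2017]
tcp_rot: [-0.062, 3.141, 0.0]
wrist_force: [-0.0, 0.1, 0.1]
width: 0.001
grip_force: 0.3
```

Call:
{"fn": "drive_tool", "kwargs": {
  "increments": [
    {"delta_pos": [0,-0.5,0],"turn": 0,"jaw": -1},
    {"delta_pos": [0,0,0],"turn": 0,"jaw": -1}
  ]
}}

```text
time: 11.47
tool_pos: [0.6326, 0.1971, 0.2017]
tcp_rot: [0.061, -3.141, -0.001]
wrist_force: [0.3, 3.2, -0.2]
width: -0.001
grip_force: 1.3
```

Call:
{"fn": "drive_tool", "kwargs": {
  "increments": [
    {"delta_pos": [0,-0.5,0],"turn": 0,"jaw": -1},
    {"delta_pos": [0,0,0],"turn": 0,"jaw": -1}
  ]
}}

```text
time: 11.63
tool_pos: [0.6326, 0.1969, 0.2017]
tcp_rot: [-0.061, 3.141, 0.002]
wrist_force: [-0.9, 5.6, -1.4]
width: -0.002
grip_force: 2.6
```

Call:
{"fn": "drive_tool", "kwargs": {
  "increments": [
    {"delta_pos": [0,-0.5,0],"turn": 0,"jaw": -1},
    {"delta_pos": [0,0,0],"turn": 0,"jaw": -1}
  ]
}}

```text
time: 11.8
tool_pos: [0.6326, 0.1967, 0.2017]
tcp_rot: [-0.061, 3.141, 0.003]
wrist_force: [-1.0, 6.0, -0.6]
width: 0.0
grip_force: 3.3
```

Call:
{"fn": "drive_tool", "kwargs": {
  "increments": [
    {"delta_pos": [0,0,0],"turn": 0,"jaw": -1},
    {"delta_pos": [0,0,0],"turn": 0,"jaw": -1},
    {"delta_pos": [0,0,0],"turn": 0,"jaw": -1},
    {"delta_pos": [0,0,0],"turn": 0,"jaw": -1},
    {"delta_pos": [0,0,0],"turn": 0,"jaw": -1},
    {"delta_pos": [0,0,0],"turn": 0,"jaw": -1},
    {"delta_pos": [0,0,0],"turn": 0,"jaw": -1}
  ]
}}

```text
time: 12.38
tool_pos: [0.6326, 0.1967, 0.2017]
tcp_rot: [-0.061, 3.141, 0.003]
wrist_force: [-1.3, 6.0, -0.3]
width: 0.002
grip_force: 3.2
```

```bash
python3 b.py
```

```text
[[-0.0462, 0.1669]] [0.63255906 0.19675765 0.20173207] [-1.39797943  6.6390452  -1.261553  ]
220 150 177 [[-0.0043, 0.0999], [-0.0896, 0.0999]]
240 149 177 [[-0.0022, 0.0401], [-0.0906, 0.0407]]
260 148 177 [[-0.0001, -0.0196], [-0.0915, -0.0183]]
284 149 176 [[-0.0042, -0.0912], [-0.0895, -0.0892]]
290 148 176 [[-0.0014, -0.1092], [-0.0897, -0.1069]]
152 299 301 307 [[-0.0156, -0.1371]] [[-0.0185, -0.1392]]
158 300 301 308 [[-0.0341, -0.1396]] [[-0.0367, -0.1387]]
162 300 301 307 [[-0.0463, -0.1392]] [[-0.0488, -0.1383]]
```

View pics/t5.png

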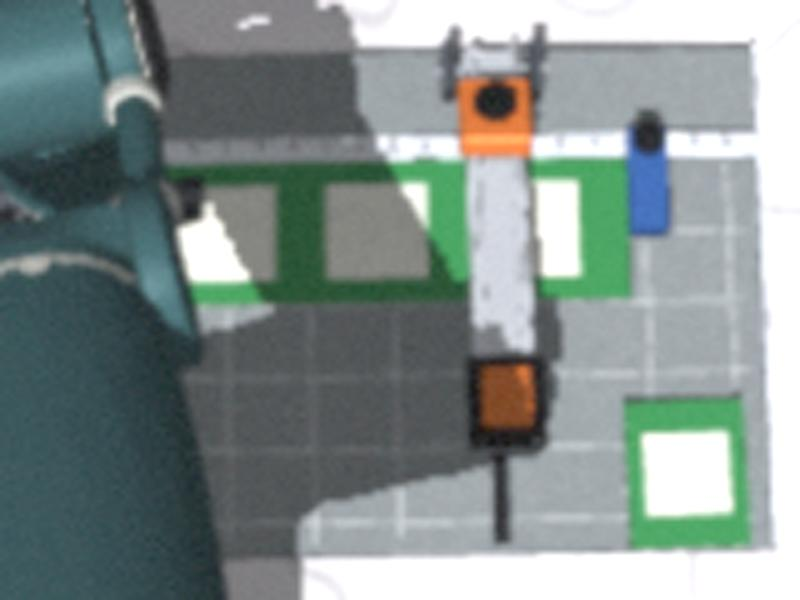

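The board's end now meets the stop, which is still at column 629, and it stays flush. I'll back off, rise and check it.

Call:
{"fn": "drive_tool", "kwargs": {
  "increments": [
    {"delta_pos": [0,3,0],"turn": 0,"jaw": -1},
    {"delta_pos": [0,10,0],"turn": 0,"jaw": -1},
    {"delta_pos": [0,0,-30],"turn": 0,"jaw": -1},
    {"delta_pos": [0,0,-40],"turn": 0,"jaw": -1},
    {"delta_pos": [0,0,-40],"turn": 0,"jaw": -1},
    {"delta_pos": [0,0,-40],"turn": 0,"jaw": -1},
    {"delta_pos": [0,0,-40],"turn": 0,"jaw": -1},
    {"delta_pos": [18,-35,0],"turn": 0,"jaw": -1}
  ]
}}

```text
time: 13.1
tool_pos: [0.6198, 0.1775, 0.4036]
tcp_rot: [-0.067, 3.121, 0.01]
wrist_force: [2.1, -0.7, 1.5]
width: -0.0
grip_force: 0.0
```

Call:
{"fn": "drive_tool", "kwargs": {
  "increments": [
    {"delta_pos": [18,-35,0],"turn": 0,"jaw": -1},
    {"delta_pos": [18,-35,0],"turn": 0,"jaw": -1},
    {"delta_pos": [18,-35,0],"turn": 0,"jaw": -1},
    {"delta_pos": [18,-35,0],"turn": 0,"jaw": -1},
    {"delta_pos": [18,-35,0],"turn": 0,"jaw": -1},
    {"delta_pos": [18,-32,0],"turn": 0,"jaw": -1},
    {"delta_pos": [0,0,0],"turn": 0,"jaw": -1},
    {"delta_pos": [0,0,0],"turn": 0,"jaw": -1}
  ]
}}

```text
time: 13.77
tool_pos: [0.515, -0.0395, 0.392]
tcp_rot: [-0.056, 3.141, -0.001]
wrist_force: [-0.2, 0.0, 0.6]
width: 0.006
grip_force: 0.0
```

```bash
python3 b.py; python3 - <<'E'
from h import *
a=cam("top");b=cam("side");s=bot.read_state();print(s["tool_pos"],fen(s["tool_pos"]),s["tcp_rot"])
w=cam("wrist");o=[]
for c in (a,w):
    h=cv2.cvtColor(c["pixels"],cv2.COLOR_RGB2HSV);m=((h[:,:,0]<18)&(h[:,:,1]>150)&(h[:,:,2]>50)).astype(np.uint8)
    n,l,st,ce=cv2.connectedComponentsWithStats(m)
    print([(st[i,4],ce[i].round(0).tolist()) for i in range(1,n) if st[i,4]>40])
g=np.hstack([cv2.resize(a["pixels"][115:240,175:335],(448,350)),cv2.resize(w["pixels"],None,fx=.68,fy=.91)[:350]])
cv2.imwrite("pics/m6.png",cv2.convertScaleAbs(g[:,:,::-1],alpha=1.5,beta=15))
E
```

```text
[[-0.1713, -0.0642]] [ 0.51567033 -0.03854243  0.39203318] [-0.47340952  0.08285541 -0.45428725]
200 150 177 [[-0.0032, 0.1599], [-0.0887, 0.1592]]
220 149 177 [[-0.0012, 0.0999], [-0.0896, 0.0999]]
240 149 177 [[-0.0022, 0.0401], [-0.0906, 0.0407]]
[ 0.51624146 -0.03735267  0.39191223] [[-0.1707, -0.063]] [-6.24633341e-02  3.14044565e+00  8.25879050e-05]
[(np.int32(376), [218.0, 91.0]), (np.int32(90), [98.0, 102.0])]
[(np.int32(1459), [261.0, 212.0]), (np.int32(148), [257.0, 323.0])]Traceback (most recent call last):
  File "b.py", line 11, in <module>
    print(v,r.max(),q.min(),q.max(),fen(onz(c,[(r.max()+.5,v)],.034)),fen(onz(c,[(q.min()-.5,v)],.045)))
                    ~~~~~^^
    return umr_minimum(a, axis, None, out, keepdims, initial, where)
ValueError: zero-size array to reduction operation minimum which has no identity
Traceback (most recent call last):
ValueError: all the input array dimensions except for the concatenation axis must match exactly, but along dimension 0, the array at index 0 has size 350 and the array at index 1 has size 349
```

```bash
python3 - <<'E'
from h import *
w=cam("wrist")
for z in(.16,.17,.18): print(fen(onz(w,[(261,212)],z)))
E
```

```text
[[-0.1708, -0.0599]]
[[-0.1748, -0.0601]]
[[-0.1788, -0.0602]]
```

Call:
{"fn": "drive_tool", "kwargs": {
  "increments": [
    {"delta_pos": [0,2,20],"turn": 0,"jaw": -1},
    {"delta_pos": [0,0,15],"turn": 0,"jaw": -1},
    {"delta_pos": [0,0,5],"turn": 0,"jaw": -1},
    {"delta_pos": [0,0,4],"turn": 0,"jaw": -1},
    {"delta_pos": [1,0,4],"turn": 0,"jaw": -1},
    {"delta_pos": [2,0,4],"turn": 0,"jaw": -1},
    {"delta_pos": [2,0,4],"turn": 0,"jaw": -1},
    {"delta_pos": [0,0,0],"turn": 0,"jaw": -1}
  ]
}}

```text
time: 14.68
tool_pos: [0.5104, -0.0362, 0.3353]
tcp_rot: [0.062, -3.141, 0.0]
wrist_force: [0.2, 0.7, 0.2]
width: 0.0
grip_force: 0.1
```

Call:
{"fn": "drive_tool", "kwargs": {
  "increments": [
    {"delta_pos": [2,0,5],"turn": 0,"jaw": -1},
    {"delta_pos": [2,0,5],"turn": 0,"jaw": -1},
    {"delta_pos": [2,0,5],"turn": 0,"jaw": -1},
    {"delta_pos": [2,0,5],"turn": 0,"jaw": -1},
    {"delta_pos": [0,0,0],"turn": 0,"jaw": -1}
  ]
}}

```text
time: 15.1
tool_pos: [0.5017, -0.0366, 0.3141]
tcp_rot: [0.061, -3.139, -0.0]
wrist_force: [0.2, -0.0, 0.3]
width: 0.003
grip_force: 0.0
```

```bash
python3 - <<'E'
from h import *
s=bot.read_state();print(fen(s["tool_pos"]),s["wrist_force"],s["torque"])
for n in("side","wrist"):
    c=cam(n)
    if n=="side": T=proj(c,[s["tool_pos"]-[0,0,.173]])[0];print("tip px",T)
    h=cv2.cvtColor(c["pixels"],cv2.COLOR_RGB2HSV);m=((h[:,:,0]<18)&(h[:,:,1]>150)&(h[:,:,2]>50)).astype(np.uint8)
    k,l,st,ce=cv2.connectedComponentsWithStats(m)
    print(n,[(st[i].tolist(),ce[i].round(0).tolist()) for i in range(1,k) if st[i,4]>20 and (n=="wrist" or 180<ce[i,0]<300)])
    if n=="side": g=c["pixels"][90:240,170:330,::-1]; g=cv2.resize(g,None,fx=2.5,fy=2.66,interpolation=2)
    else: cv2.imwrite("pics/m7.png",cv2.convertScaleAbs(np.hstack([g,cv2.resize(c["pixels"][:,:,::-1],(399,g.shape[0]))]),alpha=1.6,beta=15));print(g.shape)
E
```

```text
[[-0.1852, -0.0617]] [ 0.20520156 -0.02661224  0.25687972] [-0.0122432   0.00982752 -0.03652909]
tip px [266.18868736 165.34988572]
side [([282, 18, 8, 6, 26], [284.0, 21.0]), ([282, 46, 13, 10, 69], [288.0, 50.0]), ([262, 162, 14, 9, 53], [270.0, 167.0]), ([192, 176, 19, 16, 167], [201.0, 184.0])]
wrist [([235, 213, 51, 35, 1385], [260.0, 227.0])]
(399, 400, 3)
```

View pics/m7.png

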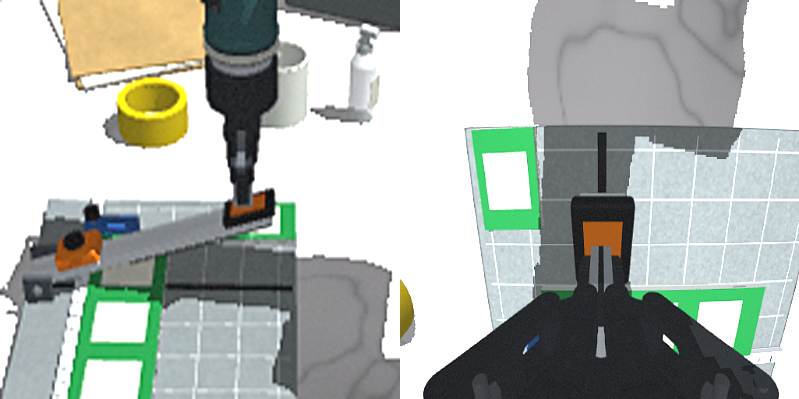

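The side crop shows the fingertip on the orange pad at about (250,205), and the rail has come down from 25° to about 18°. I'll go on down.

Call:
{"fn": "drive_tool", "kwargs": {
  "increments": [
    {"delta_pos": [2,0,5],"turn": 0,"jaw": -1},
    {"delta_pos": [2,0,5],"turn": 0,"jaw": -1},
    {"delta_pos": [2,0,5],"turn": 0,"jaw": -1},
    {"delta_pos": [1,0,5],"turn": 0,"jaw": -1},
    {"delta_pos": [1,0,5],"turn": 0,"jaw": -1},
    {"delta_pos": [1,0,5],"turn": 0,"jaw": -1},
    {"delta_pos": [1,0,5],"turn": 0,"jaw": -1},
    {"delta_pos": [1,0,5],"turn": 0,"jaw": -1}
  ]
}}

```text
time: 15.87
tool_pos: [0.4914, -0.0369, 0.275]
tcp_rot: [0.062, -3.14, -0.0]
wrist_force: [0.1, -0.4, 0.9]
width: 0.0
grip_force: 0.6
```

Call:
{"fn": "drive_tool", "kwargs": {
  "increments": [
    {"delta_pos": [1,0,5],"turn": 0,"jaw": -1},
    {"delta_pos": [1,0,5],"turn": 0,"jaw": -1},
    {"delta_pos": [1,0,5],"turn": 0,"jaw": -1},
    {"delta_pos": [0,0,5],"turn": 0,"jaw": -1},
    {"delta_pos": [0,0,3],"turn": 0,"jaw": -1},
    {"delta_pos": [0,0,0],"turn": 0,"jaw": -1}
  ]
}}

```text
time: 16.37
tool_pos: [0.4884, -0.037, 0.2517]
tcp_rot: [0.062, -3.14, -0.0]
wrist_force: [-0.5, -0.1, 0.7]
width: -0.002
grip_force: 0.0
```

Call:
{"fn": "drive_tool", "kwargs": {
  "increments": [
    {"delta_pos": [1,0,3],"turn": 0,"jaw": -1},
    {"delta_pos": [0,0,3],"turn": 0,"jaw": -1},
    {"delta_pos": [0,0,2],"turn": 0,"jaw": -1},
    {"delta_pos": [0,0,2],"turn": 0,"jaw": -1},
    {"delta_pos": [0,0,1],"turn": 0,"jaw": -1},
    {"delta_pos": [0,0,1],"turn": 0,"jaw": -1},
    {"delta_pos": [0,0,0],"turn": 0,"jaw": -1}
  ]
}}

```text
time: 16.95
tool_pos: [0.4877, -0.0371, 0.2405]
tcp_rot: [0.062, -3.141, 0.0]
wrist_force: [-0.9, 1.0, 0.7]
width: 0.001
grip_force: 0.0
```

Call:
{"fn": "drive_tool", "kwargs": {
  "increments": [
    {"delta_pos": [0,0,1],"turn": 0,"jaw": -1},
    {"delta_pos": [0,0,1],"turn": 0,"jaw": -1},
    {"delta_pos": [0,0,1],"turn": 0,"jaw": -1},
    {"delta_pos": [0,0,0],"turn": 0,"jaw": -1}
  ]
}}

```text
time: 17.28
tool_pos: [0.4877, -0.0371, 0.2376]
tcp_rot: [0.062, -3.141, -0.0]
wrist_force: [-1.5, 0.2, 1.0]
width: -0.002
grip_force: 0.7
```

Call:
{"fn": "drive_tool", "kwargs": {
  "increments": [
    {"delta_pos": [0,0,1],"turn": 0,"jaw": -1},
    {"delta_pos": [0,0,1],"turn": 0,"jaw": -1},
    {"delta_pos": [0,0,0],"turn": 0,"jaw": -1}
  ]
}}

```text
time: 17.53
tool_pos: [0.4876, -0.0371, 0.2356]
tcp_rot: [0.062, -3.141, 0.0]
wrist_force: [-1.7, -0.3, 3.0]
width: -0.002
grip_force: 1.4
```

Call:
{"fn": "drive_tool", "kwargs": {
  "increments": [
    {"delta_pos": [0,0,1],"turn": 0,"jaw": -1},
    {"delta_pos": [0,0,1],"turn": 0,"jaw": -1},
    {"delta_pos": [0,0,0],"turn": 0,"jaw": -1}
  ]
}}

```text
time: 17.78
tool_pos: [0.4876, -0.0371, 0.2336]
tcp_rot: [0.062, -3.14, -0.0]
wrist_force: [-2.7, -0.8, 4.3]
width: -0.0
grip_force: 1.9
```

Call:
{"fn": "drive_tool", "kwargs": {
  "increments": [
    {"delta_pos": [0,0,1],"turn": 0,"jaw": -1},
    {"delta_pos": [0,0,0],"turn": 0,"jaw": -1}
  ]
}}

```text
time: 17.95
tool_pos: [0.4875, -0.0371, 0.2327]
tcp_rot: [0.062, -3.14, 0.0]
wrist_force: [-3.2, 0.3, 5.4]
width: 0.006
grip_force: 2.6
```

Call:
{"fn": "drive_tool", "kwargs": {
  "increments": [
    {"delta_pos": [0,0,0.5],"turn": 0,"jaw": -1},
    {"delta_pos": [0,0,0],"turn": 0,"jaw": -1}
  ]
}}

```text
time: 18.12
tool_pos: [0.4875, -0.0371, 0.2324]
tcp_rot: [0.062, -3.14, 0.0]
wrist_force: [-3.8, 0.1, 7.0]
width: 0.001
grip_force: 3.4
```

Call:
{"fn": "drive_tool", "kwargs": {
  "increments": [
    {"delta_pos": [0,0,0.2],"turn": 0,"jaw": -1},
    {"delta_pos": [0,0,0],"turn": 0,"jaw": -1},
    {"delta_pos": [0,0,0],"turn": 0,"jaw": -1},
    {"delta_pos": [0,0,0],"turn": 0,"jaw": -1},
    {"delta_pos": [0,0,0],"turn": 0,"jaw": -1},
    {"delta_pos": [0,0,0],"turn": 0,"jaw": -1},
    {"delta_pos": [0,0,0],"turn": 0,"jaw": -1}
  ]
}}

```text
time: 18.7
tool_pos: [0.4875, -0.0371, 0.2323]
tcp_rot: [0.062, -3.14, 0.0]
wrist_force: [-4.8, -0.1, 8.0]
width: -0.001
grip_force: 3.8
```

Call:
{"fn": "drive_tool", "kwargs": {
  "increments": [
    {"delta_pos": [0,0,-2],"turn": 0,"jaw": -1},
    {"delta_pos": [0,0,-4],"turn": 0,"jaw": -1},
    {"delta_pos": [0,0,-20],"turn": 0,"jaw": -1},
    {"delta_pos": [0,0,-35],"turn": 0,"jaw": -1},
    {"delta_pos": [0,0,-35],"turn": 0,"jaw": -1},
    {"delta_pos": [0,0,-30],"turn": 0,"jaw": -1},
    {"delta_pos": [20,0,0],"turn": 0,"jaw": -1},
    {"delta_pos": [0,0,0],"turn": 0,"jaw": -1}
  ]
}}

```text
time: 19.37
tool_pos: [0.4672, -0.0379, 0.3604]
tcp_rot: [-0.061, 3.137, -0.001]
wrist_force: [-1.3, 0.2, -1.5]
width: 0.002
grip_force: 0.0
```

```bash
python3 - <<'E'
from h import *
s=bot.read_state();print(s["tool_pos"],s["wrist_force"])
t=cam("top");d=cam("side");w=cam("wrist")
P=[]
for n,c,box in(("side",d,(225,300,150,200)),("wrist",w,(150,380,60,300))):
    h=cv2.cvtColor(c["pixels"],cv2.COLOR_RGB2HSV);m=((h[:,:,0]<18)&(h[:,:,1]>150)&(h[:,:,2]>50)).astype(np.uint8)
    k,l,st,ce=cv2.connectedComponentsWithStats(m)
    r=[(st[i,4],ce[i]) for i in range(1,k) if st[i,4]>25 and box[0]<ce[i,0]<box[1] and box[2]<ce[i,1]<box[3]];print(n,r);P.append(max(r,key=lambda x:x[0])[1] if r else None)
if P[0] is not None and P[1] is not None:
    X,e=tri(d,P[0],w,P[1]);print("pad",X,e,fen(X))
h=cv2.cvtColor(t["pixels"],cv2.COLOR_RGB2HSV);g=(h[:,:,0]>40)&(h[:,:,0]<85)&(h[:,:,1]>90);b=(h[:,:,0]>100)&(h[:,:,0]<125)&(h[:,:,1]>120)
for u in(202,220,240,255,292,296):
    r=np.where(g[140:195,u])[0]+140
    if len(r):print(u,r.min(),r.max())
for v in(152,158,162):
    print(v,np.where(g[v,180:305])[0][[0,-1]]+180 if g[v,180:305].any() else 0,np.where(b[v,290:315])[0]+290)
E
```

```text
[ 0.46718044 -0.03794083  0.36042216] [-1.32708718  0.18358199 -1.5477015 ]
side [(np.int32(78), array([275. , 188.5]))]
wrist [(np.int32(1038), array([258.78612717, 195.80539499]))]
pad [ 0.47702017 -0.03592663  0.05889664] 0.0004522282420120439 [[-0.2098, -0.0602]]
202 150 178
220 149 177
240 149 177
255 149 152
292 148 171
296 148 171
152 [200 299] [301 302 303 304 305 306 307]
158 [200 299] [301 302 303 304 305 306 307]
162 [200 299] [301 302 303 304 305 306 307]
```

```bash
python3 - <<'E'
from h import *
I=np.mean([cam("top")["pixels"].astype(float) for _ in range(6)],0)
for v in(151,154,158,162): print(v,[tuple(I[v,u].astype(int).tolist()) for u in range(296,304)])
print([tuple(I[v,298].astype(int).tolist()) for v in range(144,151)])
print([tuple(I[v,206].astype(int).tolist()) for v in range(145,153)])
for n in("wrist",):
    c=cam(n);save(c,"wf")
    h=cv2.cvtColor(c["pixels"],cv2.COLOR_RGB2HSV);b=(h[:,:,0]>100)&(h[:,:,0]<125)&(h[:,:,1]>120)&(h[:,:,2]>40)
    k,l,st,ce=cv2.connectedComponentsWithStats(b.astype(np.uint8));print([(st[i].tolist()) for i in range(1,k) if st[i,4]>25])
E
```

```text
151 [(11, 36, 18), (12, 36, 19), (13, 36, 19), (12, 34, 20), (10, 29, 30), (9, 22, 38), (10, 22, 42), (10, 21, 42)]
154 [(11, 36, 18), (11, 35, 19), (12, 36, 19), (13, 35, 20), (11, 29, 30), (11, 24, 42), (12, 24, 47), (10, 23, 45)]
158 [(11, 35, 18), (12, 36, 19), (11, 35, 18), (10, 36, 21), (16, 38, 43), (23, 46, 79), (28, 52, 95), (22, 41, 76)]
162 [(11, 36, 18), (12, 35, 19), (13, 37, 19), (12, 36, 22), (17, 42, 46), (23, 47, 73), (20, 39, 71), (12, 25, 47)]
[(60, 63, 65), (60, 62, 65), (60, 63, 65), (46, 53, 51), (21, 39, 27), (12, 37, 19), (12, 37, 20)]
[(124, 127, 132), (127, 130, 136), (134, 138, 143), (126, 136, 136), (89, 112, 99), (40, 87, 54), (30, 83, 45), (30, 83, 45)]
[]
```

```bash
python3 -c "
from workcell import bot
print(bot.finish_job())"
```

```text
the job is handed in; nothing more can be done
None
```

The job is handed in, though no verdict came back: the board was seated on the fence at about 6.5 N and borne on the stop at about 6 N without shifting it. The rail was pressed to about 8 N and left clamped, with its pad measured at about 59 mm.

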